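Charge the vibratory tumbler with polishing media and start it

ROBOT

A 6-joint arm with a two-finger parallel gripper is mounted at the origin on the work surface. World frame = base frame: x ahead of the robot, y to its left, z up, the work surface at z = 0. Lengths are in m, angles in rad, forces in N, time in s.
With the tool pointing down it reaches from about 0.325 to 0.85 m from the base axis. Payload 15.5 kg.
Tool frame: the origin (TCP) lies at the very end of the fingers, on their centre line; the grasp point (between the pads) lies 19 mm behind it; z points along the fingers, y is the line along which they close (so a half turn about z gives the same grasp; the last joint's range is limited). The gripper opens to 91 mm and grips with 3 to 60 N. Pads are 32 mm wide; open, the fingers measure 118 mm over their backs; the gripper's body (76 mm by 178 mm) begins 60 mm behind the grasp point.
Start: joints at [1.107, 0.494, 1.345, -0, 1.302, -0.096], TCP at [0.225, 0.583, 0.214] pointing down, gripper open.
Joint ranges: [-2.91, 2.91], [-0.82, 2.16], [0.22, 2.67], [-1.22, 4.37], [0.12, 2.79], [-3.08, 3.08]. Speed limits (rad/s): [1.89, 1.89, 2.57, 3.01, 3.01, 3.01].

INTERFACE

Orientations are given as [roll, pitch, yaw] about the fixed x, y, z axes, in that order (R = Rz(yaw) Ry(pitch) Rx(roll)).
In Python, from cell import * gives the robot as it stands. Calls block until the motion is done:
- movep(position, orientation): joint-space move of the TCP to a pose.
- servo_line(position, orientation=None, feed=0.15, guard=None): straight line of the TCP; orientation=None keeps the orientation; feed is the mean speed in m/s. With guard (N) it stops when the force on the tool has changed by that much, and returns True; else False.
- move_j(angles): joint-space move.
- set_gripper(opening, force=None): finger opening in m; force is the grip in N (None keeps the last); returns when the fingers have stopped.
- dwell(seconds).
- solve_ik(position, orientation): joint angles nearest the present ones, or None.
- capture(name): name is "side" or "top" or "wrist"; returns the picture (400x640x3 uint8, red, green, blue); there is no depth.
- camera_params(name): a dict with "fx", "fy", "cx", "cy" (pixels), "world_from_camera" (4x4, takes a point from camera to world coordinates). Camera axes: x right, y down, z forward; pixel columns grow to the right and rows downward; lengths in m; the calibration is good to about 2 mm. A picture is of the moment at which its call begins: read the wrist's pose just before it. camera_params takes no time and is no camera call; for the wrist camera it gives the pose at the moment of the call.
A pose or a line that the arm cannot do raises PlanningError and nothing moves.
- finish_job(): hands the job in; it is judged then, once.
Readings, each from a call of its own:
- get_time(): time.
- get_q(): joint angles.
- get_joint_velocities(): joint speeds.
- get_tau(): joint torques, N m.
- get_eef_pos(): TCP position.
- get_ee_rot(): TCP orientation.
- get_wrist_force(): force on the tool from outside, world axes, zero at the start.
- get_ft_torque(): the same for the moment, N m.
- get_finger_gap(): finger opening in m.
- get_gripper_force(): force on a finger pad.
Only numpy, scipy, OpenCV 4.12 (cv2) and the standard library are available. Lean on these libraries where they do the work, as an engineer would, in place of code of your own. Each camera call takes 0.05 s, during which the arm holds its last target. There are 200 camera calls.

TASK

The buckles are already in the tumbler: take the scoop that lies in the media bin, scoop up ceramic pieces with it (not with the gripper) and tip at least three of them into the tumbler's bowl, spilling none outside. Lay the scoop back in the bin and let go of it; then flip up the cover on the control box until it stays open and press the start button beneath it fully down. Leave the other things on the bench where they are.

Things in the scene. Friction and masses are not known exactly. Their poses are not given: they have to be found in the camera images.
- bin_in (a point): On the inner floor of the media bin, half-way across: an open black plastic bin fixed to the bench, 307 mm long (x), 124 mm wide, walls and floor 4 mm thick, z up. Its flat floor runs from x = -110 to +130 mm of this point, y +-58 mm. The end wall at -x slopes outward to x = -167 mm at its rim, 70 mm above the bench; the rim falls to 46 mm at the +x end. Scoop in the +x half, pieces in the -x half.
- scoop_grip (a point): Middle of the loose scoop's grip: a flat-sided rubber-sleeved bar 76 mm long (x), 14 mm wide (y), 28 mm high, above the pan. x points to the back of the scoop (the open mouth is at -x and faces the pieces), z up, square to the pan. This point is 76 mm above the pan's underside, 80 mm behind the mouth's lip and about 10 mm behind the centre of mass.
- scoop_lip (a point): Middle of the lip (front lower edge, level with the underside) of the scoop's mouth, axes as the grip's. The scoop is aluminium, 0.13 to 0.23 kg, flat-bottomed: pan 120 mm long, 90 mm wide, floor 2 mm thick, back and rear side walls 42 mm high, the sides sloping down to 12 mm at the mouth. A strap across the pan, 44 to 60 mm behind the lip, clears its floor by 38 mm.
- scoop_pan (a point): Point 18 mm above the underside of the scoop's pan, at the middle of its length and width, axes as the grip's (lip 60 mm away at -x).
- piece0_c (a point): Centre of a loose white ceramic polishing piece: a short rod with round ends, 20 mm diameter, 28 mm long along its x, about 17 g, smooth (friction about 0.3). Nine alike, lying in one layer in the bin.
- piece1_c (a point): Centre of a loose white ceramic polishing piece: a short rod with round ends, 20 mm diameter, 28 mm long along its x, about 17 g, smooth (friction about 0.3). Nine alike, lying in one layer in the bin.
- piece2_c (a point): Centre of a loose white ceramic polishing piece: a short rod with round ends, 20 mm diameter, 28 mm long along its x, about 17 g, smooth (friction about 0.3). Nine alike, lying in one layer in the bin.
- piece3_c (a point): Centre of a loose white ceramic polishing piece: a short rod with round ends, 20 mm diameter, 28 mm long along its x, about 17 g, smooth (friction about 0.3). Nine alike, lying in one layer in the bin.
- piece4_c (a point): Centre of a loose white ceramic polishing piece: a short rod with round ends, 20 mm diameter, 28 mm long along its x, about 17 g, smooth (friction about 0.3). Nine alike, lying in one layer in the bin.
- piece5_c (a point): Centre of a loose white ceramic polishing piece: a short rod with round ends, 20 mm diameter, 28 mm long along its x, about 17 g, smooth (friction about 0.3). Nine alike, lying in one layer in the bin.
- piece6_c (a point): Centre of a loose white ceramic polishing piece: a short rod with round ends, 20 mm diameter, 28 mm long along its x, about 17 g, smooth (friction about 0.3). Nine alike, lying in one layer in the bin.
- piece7_c (a point): Centre of a loose white ceramic polishing piece: a short rod with round ends, 20 mm diameter, 28 mm long along its x, about 17 g, smooth (friction about 0.3). Nine alike, lying in one layer in the bin.
- piece8_c (a point): Centre of a loose white ceramic polishing piece: a short rod with round ends, 20 mm diameter, 28 mm long along its x, about 17 g, smooth (friction about 0.3). Nine alike, lying in one layer in the bin.
- bowl_mouth (a point): Centre of the mouth of the tumbler's bowl (the round grey machine fixed to the bench), level with its rim, 185 mm above the bench. The bowl is round and open, 204 mm across the rim outside, 196 mm inside, narrowing to about 90 mm at its floor, 80 mm deep; in its middle a spindle with a brass nut (24 mm across, 36 mm high), and small brass buckles on its floor.
- bowl_floor (a point): Centre of the bowl's inner floor, on its axis, 80 mm below the rim.
- ctrl: Tumbler's grey control box, fixed to the bench: 100 mm (x) x 130 mm (y), 55 mm high. Origin: centre of its underside; its front is at -x, z up. On its top: the covered start button at y = -25 mm and a fixed black dial (16 mm high) at y = +35 mm that is not used.
- cover (a joint): Angle of the grey cover over the start button, rad: 0 shut, 2.0 fully open (leaning back, at its stop). It is light (50 g); let go below about 1.1 it falls shut, beyond about 1.4 it falls on open to its stop and stays. The cover is a hood 78 mm long, 62 mm wide, 27 mm high.
- cover_hinge (a point): Point on the cover's hinge axis, half-way along the cover's width, 55.5 mm above the bench. The axis runs along the control box's y; axes of this point as the box's. The tab (shut) is 105 mm in front (-x) of it and 10 mm above it, and moves up and back over it in an arc as the cover opens.
- cover_tab (a point): Middle of the cover's lifting tab, a tongue 20 mm wide (y), 6 mm thick, that juts out 39 mm in front of the hood; its last 32 mm stand clear of the box's front, 65 mm above the bench, and this point is 12 mm from its tip. Axes turn with the cover: -x points to the tip, y along the hinge.
- start (a joint): Travel of the black start button beneath the cover, m: 0 out, 0.006 fully pressed (5 N); springs back.
- start_top (a point): Centre of the top of the start button (round, 32 mm diameter, in a 48 mm aluminium bezel), 73 mm above the bench, pressed straight down; 43 mm in front (-x) of the cover's hinge.
- wedge: Bystander: a cork heel pad lying on the bench, 85 x 56 mm, 12 mm thick.
- gluepot: Bystander: small amber jar, 70 mm diameter, 85 mm high.

How it is judged:
By the outcome, as a careful person would: the job done as asked, in the order asked, and still so for the second after the job is handed in, with the robot touching nothing.
It also fails if it takes over 72 s, if anything falls off the work surface, if the arm or the gripper's body presses on something with over 40 N, if the wrist force passes 120 N, or if a joint passes its speed limit or range.

## Working session

There is one attempt and no reset: what is moved stays moved. The work goes in short steps, each a Python script; the robot and the scene stay as the last script left them, time stands still between calls to the robot, and variables do not carry over. Pictures are saved under pics/ and viewed, at most 10 in all, crops included, and the job is handed in when it is done.

```bash
mkdir -p pics; ls
python3 - <<'E'
from cell import *
import cv2, numpy as np
for n in ["top","side"]:
    im=capture(n); cv2.imwrite(f"pics/{n}0.png",im[...,::-1])
    p=camera_params(n); print(n,p["fx"],p["fy"],p["cx"],p["cy"]); print(np.round(p["world_from_camera"],3))
E
```

```text
pics
top 507.4060451294691 507.4060451294691 322.3933333334733 198.2645856852036
[[-7.000e-02 -9.710e-01  2.270e-01  2.740e-01]
 [-9.980e-01  6.800e-02 -1.500e-02  1.000e-03]
 [-1.000e-03 -2.270e-01 -9.740e-01  1.351e+00]
 [ 0.000e+00  0.000e+00  0.000e+00  1.000e+00]]
side 401.79775955651724 401.79775955651724 321.05667264791623 197.51341126698398
[[ 0.873 -0.357  0.333  0.196]
 [-0.488 -0.666  0.565 -0.633]
 [ 0.02  -0.655 -0.755  0.98 ]
 [ 0.     0.     0.     1.   ]]
```

View pics/top0.png

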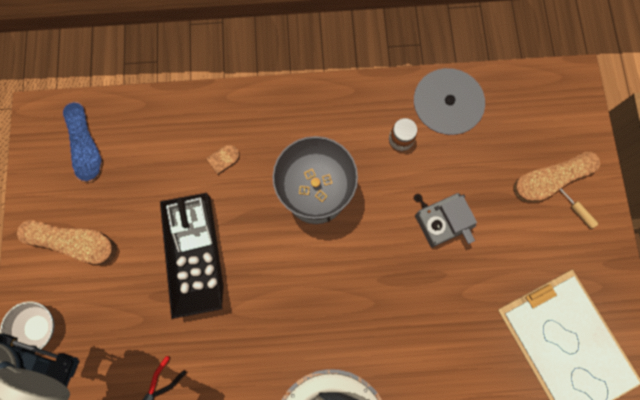

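View pics/side0.png

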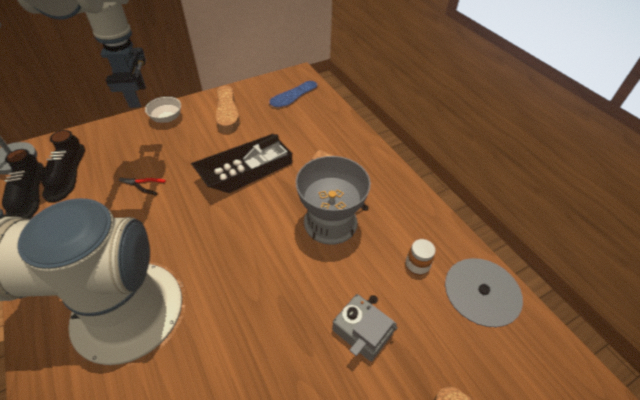

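The top view shows the bin at about (193,255), with the scoop in its far half and the pieces in the near half. The bowl mouth is at (315,178), the control box near (447,221) and the jar at (404,134). I'll zoom in on the bin and the box in both views.

Run:
```python
import cv2, numpy as np
t=cv2.imread("pics/top0.png"); s=cv2.imread("pics/side0.png")
def c(im,x,y,w,h,W,H): return cv2.resize(im[y:y+h,x:x+w],(W,H),interpolation=cv2.INTER_CUBIC)
a=c(t,145,185,100,150,400,600); b=c(t,400,180,100,75,400,300); d=c(s,320,285,90,75,400,300)
cv2.imwrite("pics/z0.png",np.hstack([a,np.vstack([b,d])]))
```

```text
(no output)
```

View pics/z0.png

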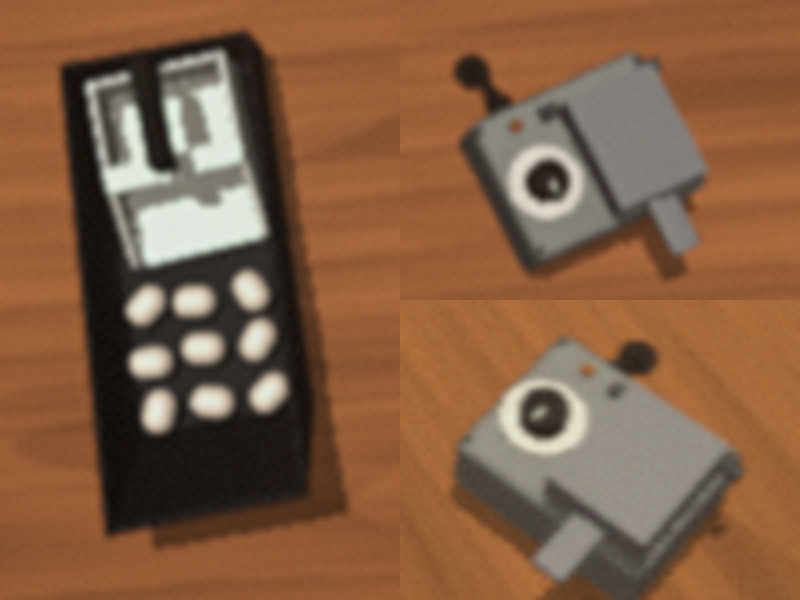

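The zoom shows the scoop's grip bar running from about (181,197) to (186,227), with its lip at about (180–212, 245–252) and nine pieces in front of it. The tab is near (469,236) in the top view and (357,347) in the side view. Next I'll turn these into world points.

```bash
cat > h.py <<'E'
from cell import *
import cv2, numpy as np
from scipy.spatial.transform import Rotation as R
def ray(P,u,v):
    T=np.array(P["world_from_camera"]); d=T[:3,:3]@[(u-P["cx"])/P["fx"],(v-P["cy"])/P["fy"],1]
    return T[:3,3],d
def onz(P,u,v,z):
    o,d=ray(P,u,v); return o+d*(z-o[2])/d[2]
def proj(P,X):
    T=np.array(P["world_from_camera"]); c=T[:3,:3].T@(np.array(X)-T[:3,3]); return np.array([P["cx"]+P["fx"]*c[0]/c[2],P["cy"]+P["fy"]*c[1]/c[2]])
def tri(P1,p1,P2,p2):
    o1,d1=ray(P1,*p1);o2,d2=ray(P2,*p2)
    s=np.linalg.lstsq(np.c_[d1,-d2],o2-o1,rcond=None)[0]
    return (o1+d1*s[0]+o2+d2*s[1])/2, np.linalg.norm(o1+d1*s[0]-o2-d2*s[1])
E
python3 - <<'E'
from h import *
np.set_printoptions(precision=4,suppress=True)
T=camera_params("top");S=camera_params("side")
za=lambda x,y:(145+x/4,185+y/4); zb=lambda x,y:(400+(x-400)/4,180+y/4); zd=lambda x,y:(320+(x-400)/4.444,285+(y-300)/4)
for n,p,z in [("binNL",(107,533),.07),("binNR",(308,497),.07),("binFL",(62,68),.046),("binFR",(248,35),.046)]: print(n,onz(T,*za(*p),z))
for n,p,z in [("gripback",(145,48),.094),("gripfront",(163,168),.094),("lipL",(138,268),.008),("lipR",(270,238),.008)]: print(n,onz(T,*za(*p),z))
for n,p,z in [("tabtip",(691,246),.068),("tabroot",(662,197),.068),("hoodFL",(622,222),.082),("hoodFR",(705,175),.082),("hoodBL",(562,105),.082),("hoodBR",(635,58),.082),("dial",(547,182),.06)]: print(n,onz(T,*zb(*p),z))
print("tab tri",tri(T,zb(676,222),S,zd(566,548)))
t=cv2.imread("pics/top0.png"); hsv=cv2.cvtColor(t,cv2.COLOR_BGR2HSV)
m=((hsv[...,1]<70)&(hsv[...,2]<190)).astype(np.uint8); m[:, :262]=0;m[:,370:]=0;m[:125]=0;m[232:]=0
cs,_=cv2.findContours(m,0,1); c=max(cs,key=cv2.contourArea); c=cv2.convexHull(c); e=cv2.minEnclosingCircle(c); print(e,cv2.boundingRect(c),cv2.fitEllipse(c))
print("bowl",onz(T,*e[0],.185), "px diam->", e[1]*2)
m=((hsv[...,1]<70)&(hsv[...,2]>150)).astype(np.uint8); m[:252]=0;m[:,:170]=0;m[:,222:]=0;m[298:]=0
n,l,st,ce=cv2.connectedComponentsWithStats(m)
for i in range(1,n):
    if st[i,4]>15: print("piece",st[i,4],onz(T,*ce[i],.014))
print(get_time())
E
```

```text
binNL [0.2962 0.372  0.07  ]
binNR [0.3092 0.2482 0.07  ]
binFL [0.5978 0.4078 0.046 ]
binFR [0.6116 0.285  0.046 ]
gripback [0.5953 0.3402 0.094 ]
gripfront [0.5169 0.3294 0.094 ]
lipL [0.4673 0.369  0.008 ]
lipR [0.4812 0.2812 0.008 ]
tabtip [ 0.4333 -0.3923  0.068 ]
tabroot [ 0.466  -0.3782  0.068 ]
hoodFL [ 0.4498 -0.3467  0.082 ]
hoodFR [ 0.476  -0.4031  0.082 ]
hoodBL [ 0.5275 -0.3182  0.082 ]
hoodBR [ 0.5549 -0.3688  0.082 ]
dial [ 0.4821 -0.3079  0.06  ]
tab tri (array([ 0.4498, -0.3845,  0.07  ]), np.float64(0.0015297385326903258))
((314.8895568847656, 179.73194885253906), 43.319580078125) (273, 137, 84, 87) ((315.1030578613281, 178.88597106933594), (83.43000030517578, 86.1309814453125), 164.22669982910156)
bowl [ 0.592  -0.0021  0.185 ] px diam-> 86.63916015625
piece 55 [0.4479 0.295  0.014 ]
piece 58 [0.443  0.3639 0.014 ]
piece 56 [0.4433 0.3325 0.014 ]
piece 59 [0.4151 0.2912 0.014 ]
piece 52 [0.412  0.3272 0.014 ]
piece 56 [0.4057 0.3614 0.014 ]
piece 53 [0.3806 0.2846 0.014 ]
piece 57 [0.3735 0.3561 0.014 ]
piece 59 [0.3771 0.3213 0.014 ]
0.1
```

```bash
cat >> h.py <<'E'
YB=0.1196; BIN=np.array([0.4685,0.3300,0.004]); RB=R.from_euler('z',YB)
def binp(x,y=0,z=0): return BIN+RB.apply([x,y,z])
def tool(lip,phi,yaw,flip=False,g=(0.080,0,0.057)):
    Rs=R.from_euler('xyz',[0,phi,yaw]); Rt=Rs*R.from_euler('x',np.pi)
    if flip: Rt=Rt*R.from_euler('z',np.pi)
    return np.array(lip)+Rs.apply(g), Rt.as_euler('xyz')
d2=np.deg2rad
BOWL=np.array([0.593,-0.002,0.185])
E
python3 - <<'E'
from h import *
np.set_printoptions(precision=2,suppress=True)
print(get_ee_rot(),get_q())
for f in (0,1):
  for n,a in [("grasp",(binp(.006),0,YB)),("end0",(binp(-.108),0,YB)),("end30",(binp(-.16,0,.065),d2(32),YB)),("lift",(binp(-.12,0,.25),d2(32),YB))]+[(f"d{y}_{p}",(BOWL+[.02,0,.03],d2(p),y)) for y in (-1.57,-.8,0,.8) for p in (30,-30,-60)]:
    print(f,n,solve_ik(*tool(*a,flip=f)))
t=R.from_euler('z',0.44)
for y in (.44,-1.13,2.0): print(solve_ik([.45,-.385,.055],(R.from_euler('z',y)*R.from_euler('x',np.pi)).as_euler('xyz')))
E
```

```text
[-3.14 -0.    2.77] [ 1.11  0.49  1.35 -0.    1.3  -0.1 ]
0 grasp [ 0.46  0.69  1.43 -0.    1.02  1.91]
0 end0 [ 0.53  0.59  1.69 -0.    0.86  1.98]
0 end30 [0.44 0.78 1.35 0.17 1.54 1.84]
0 lift [0.42 0.64 1.08 0.17 1.95 1.89]
0 d-1.57_30 [-0.51  0.59  1.26  0.45  1.56  2.56]
0 d-1.57_-30 [ 0.12  0.46  1.28 -0.52  1.48 -2.95]
0 d-1.57_-60 [ 0.39  0.65  1.26 -0.94  1.71 -2.65]
0 d-0.8_30 [-0.31  0.84  0.75  0.26  2.01  2.11]
0 d-0.8_-30 [ 0.07  0.31  1.52 -0.47  1.    2.63]
0 d-0.8_-60 None
0 d0_30 [-0.07  0.96  0.49 -0.04  2.22  1.48]
0 d0_-30 [-0.13  0.24  1.63  0.09  0.75  1.39]
0 d0_-60 [-0.21  0.17  2.18  2.51  0.31 -1.07]
0 d0.8_30 [ 0.17  0.84  0.76 -0.33  1.96  0.87]
0 d0.8_-30 [-0.3   0.31  1.52  0.52  1.11  0.28]
0 d0.8_-60 [-0.66  0.37  1.85  1.19  1.18 -0.54]
1 grasp [ 0.46  0.69  1.43  0.    1.02 -1.23]
1 end0 [ 0.53  0.59  1.69  0.    0.86 -1.16]
1 end30 [ 0.44  0.78  1.35  0.17  1.54 -1.3 ]
1 lift [ 0.42  0.64  1.08  0.17  1.95 -1.25]
1 d-1.57_30 [-0.51  0.59  1.26  0.45  1.56 -0.58]
1 d-1.57_-30 [ 0.12  0.46  1.28 -0.52  1.48  0.19]
1 d-1.57_-60 [ 0.39  0.65  1.26 -0.94  1.71  0.49]
1 d-0.8_30 [-0.31  0.84  0.75  0.26  2.01 -1.03]
1 d-0.8_-30 [ 0.07  0.31  1.52 -0.47  1.   -0.51]
1 d-0.8_-60 None
1 d0_30 [-0.07  0.96  0.49 -0.04  2.22 -1.66]
1 d0_-30 [-0.13  0.24  1.63  0.09  0.75 -1.75]
1 d0_-60 [-0.21  0.17  2.18  2.51  0.31  2.07]
1 d0.8_30 [ 0.17  0.84  0.76 -0.33  1.96 -2.27]
1 d0.8_-30 [-0.3   0.31  1.52  0.52  1.11 -2.86]
1 d0.8_-60 [-0.66  0.37  1.85  1.19  1.18  2.61]
[-0.81  0.64  1.59 -0.    0.92  0.32]
[-0.81  0.64  1.59 -0.    0.92  1.89]
[-0.81  0.64  1.59  0.    0.92 -1.24]
```

Run:
```python
from h import *
np.set_printoptions(precision=4,suppress=True)
set_gripper(0.05,60)
p,o=tool(binp(.006),0,YB,1)
movep(p+[-.05,0,.15],o)
P=camera_params("wrist"); im=capture("wrist"); cv2.imwrite("pics/w1.png",im[...,::-1])
print(get_time(),get_eef_pos(),p,P["world_from_camera"])
for x,y,z in [(.5561,.3348,.094),(.4743,.3251,.006),(.592,-.002,.185)]+[tuple(binp(-.11)),tuple(binp(0))]: print(proj(P,(x,y,z)))
np.save("w1.npy",P["world_from_camera"])
```

```text
2.3083 [0.5033 0.3411 0.211 ] [0.5539 0.3403 0.061 ] [[-0.1196  0.9502  0.2878  0.4217]
 [ 0.9928  0.1144  0.035   0.3315]
 [ 0.0004  0.2899 -0.9571  0.3818]
 [ 0.      0.      0.      1.    ]]
[311.1879 235.5774]
[313.1113 151.927 ]
[-109.6937  278.0563]
[316.7702  58.2557]
[317.2346 147.8839]
```

View pics/w1.png

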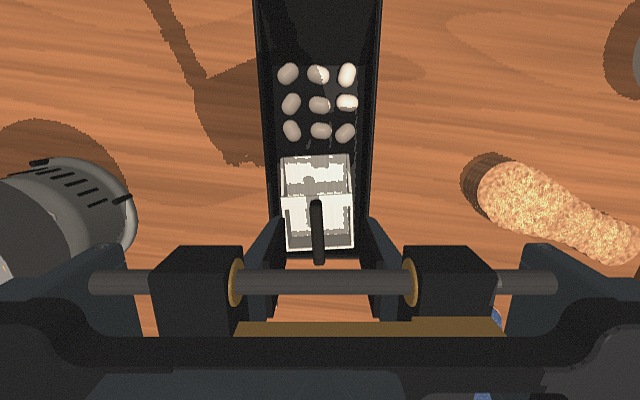

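The wrist view has the scoop centred in the bin. Its lip runs from (281,156) to (353,153), and the grip bar goes from (316,200) to about (318,262). I'll convert these, then grasp.

Run:
```python
from h import *
np.set_printoptions(precision=4,suppress=True)
P=camera_params("wrist")
f=lambda X: RB.inv().apply(np.array(X)-BIN)
print("lip",f(onz(P,281,156,.008)),f(onz(P,353,153,.008)))
print("grip",f(onz(P,316,200,.094)),f(onz(P,318,262,.094)))
print("slope rim? bin L/R",f(onz(P,254,30,.065)),f(onz(P,380,30,.065)))
lipx=(f(onz(P,281,156,.008))[0]+f(onz(P,353,153,.008))[0])/2
p,o=tool(binp(lipx),0,YB,1); print(p)
servo_line(p+[0,0,.09],o,feed=.2)
print(servo_line(p,o,feed=.08,guard=8))
set_gripper(0.0,60); print(get_finger_gap(),get_gripper_force(),get_wrist_force(),get_time(),get_eef_pos())
np.save("lipx.npy",lipx)
```

```text
lip [ 0.0103 -0.0487  0.004 ] [0.0062 0.0483 0.004 ]
grip [0.0452 0.0002 0.09  ] [0.1212 0.0021 0.09  ]
slope rim? bin L/R [-0.1256 -0.062   0.061 ] [-0.1258  0.0652  0.061 ]
[0.5561 0.3405 0.061 ]
False
0.013552852523118197 60.00027000904083 [0.4856 0.2518 1.1567] 4.775 [0.5562 0.3405 0.061 ]
```

Run:
```python
from h import *
np.set_printoptions(precision=3,suppress=True)
L=float(np.load("lipx.npy"))
def go(x,z,deg,feed,guard=30):
    p,o=tool(binp(x,0,z),d2(deg),YB,1); h=servo_line(p,o,feed=feed,guard=guard)
    print(x,deg,h,get_wrist_force(),round(get_time(),2)); return h
go(L,.001,-1.5,.05)
if not go(-.06,.001,-1.5,.10):
    go(-.103,.001,-1.5,.05)
cv2.imwrite("pics/t2.png",capture("top")[...,::-1]); cv2.imwrite("pics/s2.png",capture("side")[...,::-1]); cv2.imwrite("pics/w2.png",capture("wrist")[...,::-1])
a=[cv2.imread(f"pics/{n}2.png") for n in "tsw"]
c=lambda im,x,y,w,h:cv2.resize(im[y:y+h,x:x+w],(400,300))
cv2.imwrite("pics/c2.png",np.vstack([np.hstack([c(a[0],140,220,120,90),c(a[1],180,120,120,90)]),np.hstack([c(a[2],200,0,240,180),np.zeros((300,400,3),np.uint8)])]))
```

```text
0.008276728130782337 -1.5 False [-0.584  0.875 -1.332] 5.03
-0.06 -1.5 False [ 0.555  0.091 -2.226] 5.86
-0.103 -1.5 False [-0.632  0.329 -3.01 ] 6.87
```

View pics/c2.png

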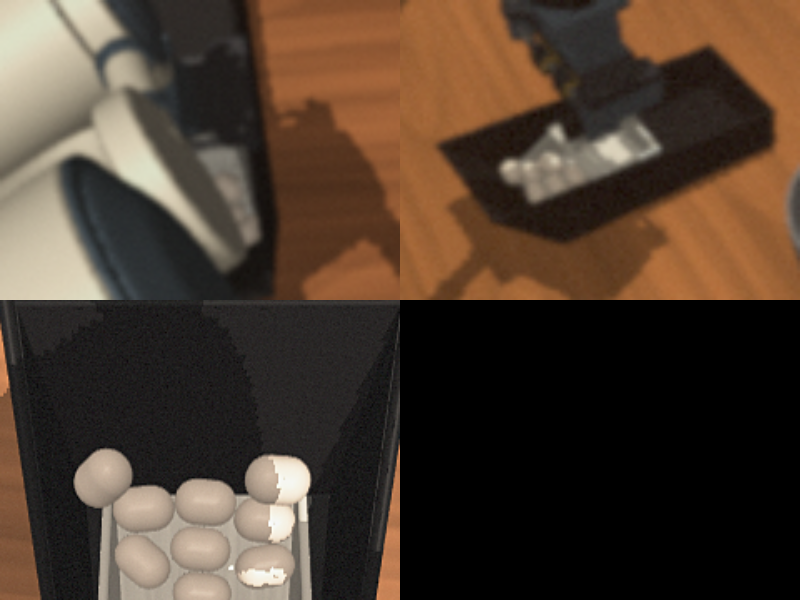

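The pan holds about seven pieces. One more sits on the slope at the left corner of the mouth and one at the right. Next I'll tilt back along the slope.

Run:
```python
from h import *
np.set_printoptions(precision=3,suppress=True)
for deg in (5,11,17,23,29,33):
    z=.120*np.sin(d2(deg))+.004; x=-.103-.8*(z-.004)+(.012 if deg>20 else .004)
    p,o=tool(binp(x,0,z),d2(deg),YB,1); h=servo_line(p,o,feed=.06,guard=30); print(deg,h,get_wrist_force(),round(get_time(),2))
    if h: break
p,o=tool(binp(x+.03,0,z+.05),d2(33),YB,1); print(servo_line(p,o,feed=.08,guard=30),get_time())
for n in ("side","wrist"): cv2.imwrite(f"pics/{n}3.png",capture(n)[...,::-1])
a=[cv2.imread(f"pics/{n}3.png") for n in ("side","wrist")]
c=lambda im,x,y,w,h:cv2.resize(im[y:y+h,x:x+w],(400,300))
cv2.imwrite("pics/c3.png",np.hstack([c(a[0],180,90,120,90),c(a[1],160,0,320,240)]))
```

```text
5 False [ 2.352 -0.238 -2.429] 7.31
11 False [ 0.275  0.319 -2.863] 7.58
17 False [ 0.156  0.013 -2.762] 7.83
23 False [ 0.013  0.314 -2.806] 8.1
29 False [ 0.127 -0.304 -3.951] 8.38
33 False [-0.787 -0.204 -2.693] 8.62
False 9.5
```

View pics/c3.png

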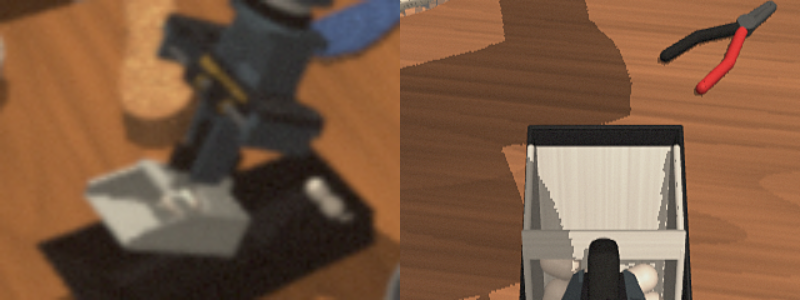

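Seven pieces look settled at the back of the pan, and two were left behind and rolled to the bin's far end. Next I'll carry the load to the bowl.

Run:
```python
from h import *
np.set_printoptions(precision=3,suppress=True)
p,o=tool(binp(-.12,0,.27),d2(30),YB,1); servo_line(p,o,feed=.2)
W=[((.47,.15,.31),30,-.7),((.593,-.032,.31),30,-1.57)]
for l,d,y in W: movep(*tool(l,d2(d),y,1)); print(get_time(),get_q(),get_finger_gap())
for l,d in [((.593,-.032,.26),10),((.593,-.032,.215),-12),((.593,-.032,.185),-35),((.593,-.032,.170),-55)]:
    print(d,solve_ik(*tool(l,d2(d),-1.57,1)))
for n in ("side","top"): cv2.imwrite(f"pics/{n}4.png",capture(n)[...,::-1])
a=[cv2.imread(f"pics/{n}4.png") for n in ("side","top")]
c=lambda im,x,y,w,h:cv2.resize(im[y:y+h,x:x+w],(400,300))
cv2.imwrite("pics/c4.png",np.hstack([c(a[0],270,90,160,120),c(a[1],235,120,160,120)]))
```

```text
11.575 [-0.125  0.533  1.113  0.294  1.934 -0.955] 0.013706030660219975
12.475 [-0.564  0.513  1.149  0.444  1.762 -0.544] 0.01337526104452783
10 [-0.394  0.423  1.236  0.161  1.551 -0.403]
-12 [-0.143  0.393  1.331 -0.211  1.39  -0.108]
-35 [ 0.13   0.47   1.388 -0.614  1.408  0.271]
-55 [ 0.318  0.621  1.394 -0.892  1.555  0.539]
```

View pics/c4.png

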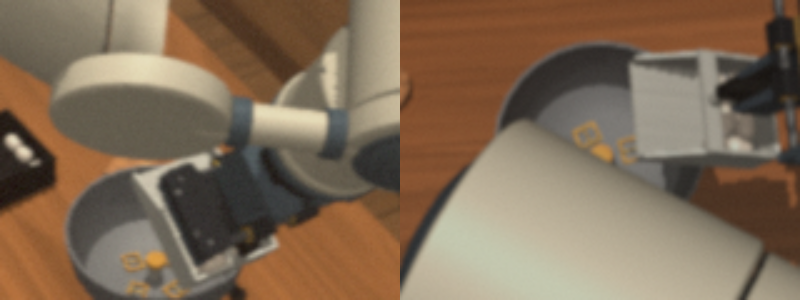

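Run:
```python
from h import *
np.set_printoptions(precision=3,suppress=True)
l=onz(camera_params("top"),330,163.5,.31); print(l)
if np.linalg.norm(l[:2]-[.593,-.032])<.015:
    for z,d,f in [(.26,10,.1),(.215,-12,.08),(.185,-30,.04),(.170,-45,.03),(.168,-58,.03)]:
        h=servo_line(*tool((.593,-.032,z),d2(d),-1.57,1),feed=f,guard=25); print(d,h,get_wrist_force(),get_time())
    dwell(.5)
    servo_line(*tool((.593,-.032,.20),d2(-50),-1.57,1),feed=.1)
    for n in ("side","top"): cv2.imwrite(f"pics/{n}5.png",capture(n)[...,::-1])
    a=[cv2.imread(f"pics/{n}5.png") for n in ("side","top")]
    c=lambda im,x,y,w,h:cv2.resize(im[y:y+h,x:x+w],(400,300))
    cv2.imwrite("pics/c5.png",np.hstack([c(a[0],270,100,160,120),c(a[1],235,120,160,120)]))
```

```text
[ 0.592 -0.036  0.31 ]
10 False [ 0.386 -0.438 -2.989] 13.075
-12 False [ 0.272 -0.353 -2.256] 13.6083
-30 False [ 0.934 -1.514 -1.986] 14.475
-45 False [ 0.348 -0.714 -2.281] 15.4833
-58 False [ 0.13   0.421 -2.221] 16.375
```

View pics/c5.png

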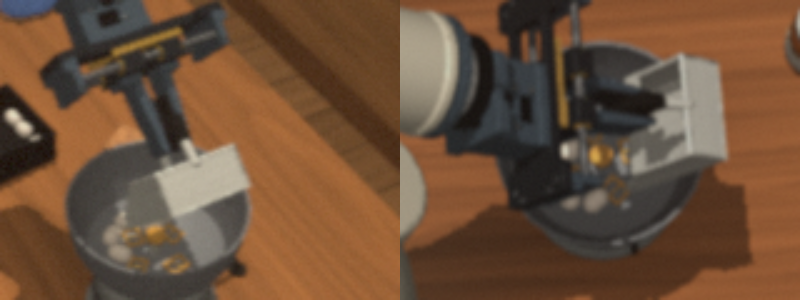

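The bowl now holds the pieces and the pan looks empty. The two leftovers are at the bin's far end. I'll take the scoop back over the bin and check where they lie.

Run:
```python
from h import *
np.set_printoptions(precision=3,suppress=True)
servo_line(*tool((.593,-.04,.30),d2(-10),-1.57,1),feed=.15)
dwell(.2)
for n in ("side","top"): cv2.imwrite(f"pics/{n}6.png",capture(n)[...,::-1])
movep(*tool((.47,.15,.30),0,-.7,1))
movep(*tool(binp(-.085,0,.16),0,YB,1))
for n in ("top_","wrist","side_"): cv2.imwrite(f"pics/{n}6b.png",capture(n.strip("_"))[...,::-1])
S=camera_params("side"); print([RB.inv().apply(onz(S,*q,.014)-BIN) for q in [(274.5,146),(281,150)]])
a=[cv2.imread(f"pics/{n}") for n in ("side6.png","top6.png","side_6b.png","wrist6b.png")]
c=lambda im,x,y,w,h:cv2.resize(im[y:y+h,x:x+w],(400,300))
cv2.imwrite("pics/c6.png",np.vstack([np.hstack([c(a[0],270,100,160,120),c(a[1],235,120,160,120)]),np.hstack([c(a[2],180,90,160,120),c(a[3],160,0,320,240)])]))
print(get_time(),get_wrist_force())
```

```text
[array([0.13 , 0.034, 0.01 ]), array([0.138, 0.003, 0.01 ])]
20.7083 [-0.652  0.079 -1.466]
```

View pics/c6.png

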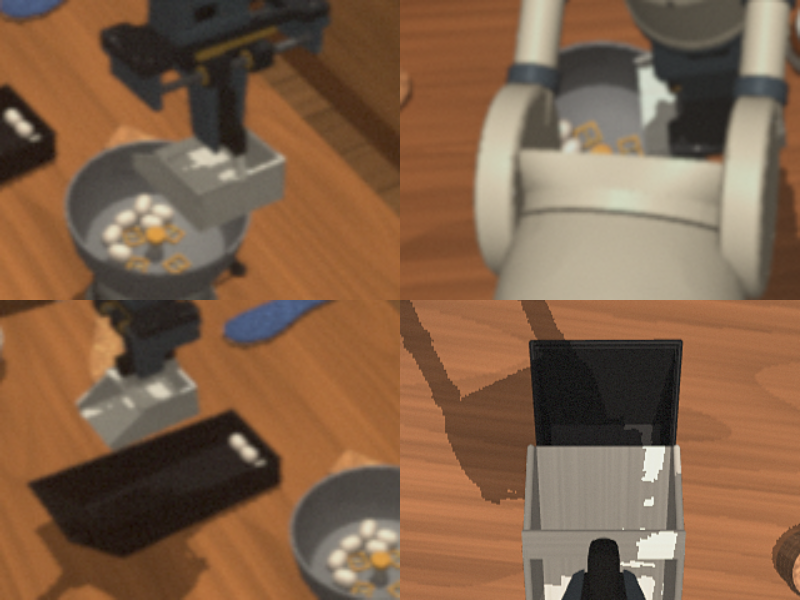

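The bowl holds at least six pieces with none outside it. The pan and the near and middle parts of the bin are empty, so I'll lay the scoop there and then look at the cover.

Run:
```python
from h import *
np.set_printoptions(precision=3,suppress=True)
p,o=tool(binp(-.070),0,YB,1)
servo_line(p+[0,0,.03],o,feed=.12)
print(servo_line(p+[0,0,-.002],o,feed=.03,guard=5),get_eef_pos()-p,get_wrist_force())
set_gripper(.045); dwell(.2)
servo_line(p+[0,0,.12],o,feed=.2)
for n in ("side","wrist"): cv2.imwrite(f"pics/{n}7.png",capture(n)[...,::-1])
# go above the control box tab
yc=np.arctan2(.014,.033); print(yc)
tab=np.array([.4498,-.3845,0]); 
oc=(R.from_euler('z',0.45-np.pi/2+np.pi/2)*R.from_euler('x',np.pi)).as_euler('xyz')
movep([.43,-.37,.27],oc)
P=camera_params("wrist"); np.save("w7.npy",P["world_from_camera"]); cv2.imwrite("pics/w7c.png",capture("wrist")[...,::-1])
cv2.imwrite("pics/top7.png",capture("top")[...,::-1])
print(get_time(),get_eef_pos(),[proj(P,x) for x in ([.4498,-.3845,.065],[.482,-.308,.06],[.5,-.36,.082])])
a=[cv2.imread(f"pics/{n}7.png") for n in ("side","wrist")]
w=cv2.imread("pics/w7c.png")
c=lambda im,x,y,w,h:cv2.resize(im[y:y+h,x:x+w],(260,195))
l=np.vstack([c(a[0],180,90,160,120),c(a[1],160,0,320,240)])
cv2.imwrite("pics/c7.png",np.hstack([cv2.copyMakeBorder(l,0,10,0,0,0),w[:,:540]]))
```

```text
True [-0. -0.  0.] [-1.573 -0.971  7.057]
0.40122879900484876
27.1833 [ 0.43  -0.369  0.27 ] [array([338.907, 166.932]), array([298.094, 119.658]), array([340.323, 125.471])]
```

View pics/c7.png

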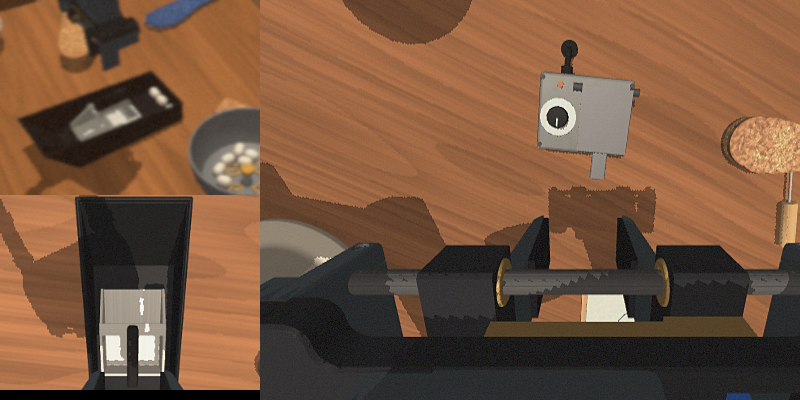

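The scoop lies flat in the bin, released. In this wrist picture the tab tip is at (337,179), its root at (339,154) and the dial at (297,118).

Run:
```python
from h import *
np.set_printoptions(precision=4,suppress=True)
P=camera_params("wrist")
tip=onz(P,337,179,.068); root=onz(P,338.5,154,.068)
bfl=onz(P,279,149,.055);bbl=onz(P,281,75,.055);hfr=onz(P,367,156,.082);hbr=onz(P,373,82,.082);dial=onz(P,297,118,.06)
print(tip,root,dial)
for a,b in [(tip,root),(bfl,bbl),(hfr,hbr)]: print(np.arctan2(b[1]-a[1],b[0]-a[0]),np.linalg.norm(b-a))
# dial->tab lateral distance should be 60mm
for y in (.38,.40,.42,.44,.46):
    e=R.from_euler('z',y).inv(); print(y,e.apply(dial-tip),e.apply(np.array([.4498,-.3845,.068])-tip))
```

```text
[ 0.434  -0.3894  0.068 ] [ 0.4656 -0.3758  0.068 ] [ 0.4833 -0.3059  0.06  ]
0.40804228019813127 0.03442036369675838
0.3790766127444733 0.09457328502262126
0.4167579289945204 0.08901029630319769
0.38 [ 0.0767  0.0593 -0.008 ] [ 0.0165 -0.0013  0.    ]
0.4 [ 0.0779  0.0577 -0.008 ] [ 0.0164 -0.0016  0.    ]
0.42 [ 0.079   0.0562 -0.008 ] [ 0.0164 -0.0019  0.    ]
0.44 [ 0.0801  0.0546 -0.008 ] [ 0.0164 -0.0023  0.    ]
0.46 [ 0.0812  0.053  -0.008 ] [ 0.0163 -0.0026  0.    ]
```

```bash
cat >> h.py <<'E'
YC=0.40; TIP=np.array([.434,-.3897,0]); RC=R.from_euler('z',YC)
HINGE=TIP+RC.apply([.117,0,.0555]); OC=(RC*R.from_euler('x',np.pi)).as_euler('xyz')
E
python3 - <<'E'
from h import *
np.set_printoptions(precision=3,suppress=True)
def pt(th,r=.108): return HINGE+RC.apply(R.from_euler('y',th).apply([-r,0,.010]))-[0,0,.012]
servo_line(pt(0)+[0,0,.05],OC,feed=.2)
print(servo_line(pt(0),OC,feed=.08,guard=6),get_wrist_force())
set_gripper(0,12); print(get_finger_gap(),get_time())
if .015<get_finger_gap()<.026:
    for th in np.arange(.15,1.61,.145):
        h=servo_line(pt(th),OC,feed=.08,guard=20)
        if h: print("guard",th); break
    print(th,get_finger_gap(),get_wrist_force(),get_time())
    cv2.imwrite("pics/side8.png",capture("side")[...,::-1])
    if not h:
        set_gripper(.06); dwell(.3)
        servo_line(pt(th)+RC.apply([-.06,0,.08]),OC,feed=.2)
s8=cv2.imread("pics/side8.png"); cv2.imwrite("pics/side8b.png",capture("side")[...,::-1]); s9=cv2.imread("pics/side8b.png")
c=lambda im,x,y,w,h:cv2.resize(im[y:y+h,x:x+w],(400,300))
cv2.imwrite("pics/c8.png",np.hstack([c(s8,290,240,160,120),c(s9,290,240,160,120)])); print(get_time())
E
```

```text
False [-1.208 -0.021  0.05 ]
0.020335133206768555 29.45
1.5999999999999999 0.020607670514897907 [  7.657 -22.879  -1.525] 33.3
35.1083
```

View pics/c8.png

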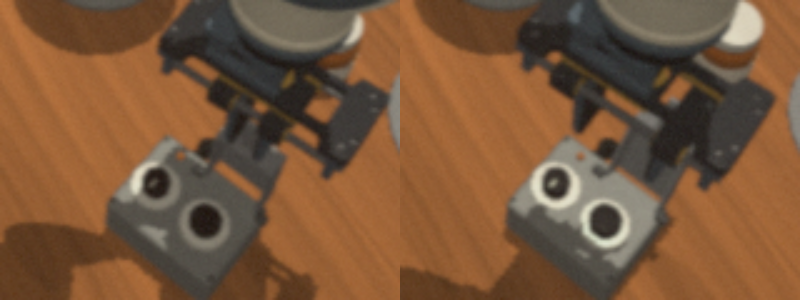

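The cover stands open by itself, and the button is at about (372,330) in the side view. That look put me one over the picture limit, so I'll use only numbers from here. Next is the press.

Run:
```python
from h import *
np.set_printoptions(precision=4,suppress=True)
B=HINGE+RC.apply([-.043,0,0]); B[2]=.073
s=onz(camera_params("side"),372,330,.073); print(B,s)
if np.linalg.norm(s-B)<.012:
    set_gripper(0,20)
    q=B+[0,0,.13]; servo_line(q,OC,feed=.15)
    servo_line(B+[0,0,.012],OC,feed=.15)
    f0=get_wrist_force()[2]
    for dz in np.arange(.002,-.0101,-.001):
        servo_line(B+[0,0,dz],OC,feed=.02); f=get_wrist_force()[2]-f0; print(round(dz,3),round(f,2),round(get_eef_pos()[2]-.073,4))
        if f>20: break
    dwell(.3); print(get_wrist_force(),get_time())
    servo_line(B+[0,0,.13],OC,feed=.15)
    dwell(.2); print(get_time(),get_wrist_force())
    for n in ("side","top"): cv2.imwrite(f"pics/{n}9.png",capture(n)[...,::-1])
```

```text
[ 0.5022 -0.3609  0.073 ] [ 0.5011 -0.3685  0.073 ]
0.002 1.78 0.0021
0.001 3.42 0.0011
0.0 4.03 0.0
-0.001 5.18 -0.001
-0.002 7.64 -0.0018
-0.003 20.73 -0.002
[-3.6251  2.6729 20.9169] 39.5583
40.7917 [-0.1432 -1.0334  0.1801]
```

Button forces rose before z = 73 mm, and the stop came at about 71 mm. The side view also puts the button about 7 mm further towards -y, so a fingertip may have met the bezel. I'll measure the button numerically and press again, centred.

Run:
```python
from h import *
np.set_printoptions(precision=4,suppress=True)
movep([.40,-.34,.27],OC)
B=HINGE+RC.apply([-.043,0,0]); B[2]=.073
D=HINGE+RC.apply([-.043,.06,0]); D[2]=.071
for n in ("side","wrist","top"):
    P=camera_params(n); im=capture(n); cv2.imwrite(f"pics/{n}10.png",im[...,::-1])
    b=proj(P,B); g=im.max(2).astype(int); print(n,"pred",b,proj(P,D))
    x0,y0=int(b[0])-35,int(b[1])-35
    sub=im[y0:y0+70,x0:x0+70]; hs=cv2.cvtColor(sub,cv2.COLOR_RGB2HSV)
    m=((hs[...,2]<75)).astype(np.uint8)
    k,l,st,ce=cv2.connectedComponentsWithStats(m,connectivity=4)
    for i in range(1,k):
        if 25<st[i,4]<900: print("  dark",st[i],ce[i]+[x0,y0], onz(P,*(ce[i]+[x0,y0]),.073))
print(get_time())
```

```text
side pred [370.5806 327.0263] [349.578 312.38 ]
  dark [  0   0  52  29 736] [361.337  302.5543] [ 0.5168 -0.2985  0.073 ]
  dark [ 32  30  11  13 107] [371.6729 328.243 ] [ 0.5028 -0.3646  0.073 ]
  dark [  0  34  41  35 259] [354.2008 343.7297] [ 0.4474 -0.3757  0.073 ]
wrist pred [369.2526 109.6166] [321.8268 109.6322]
  dark [ 5  0 10  4 26] [343.1154  75.5769] [ 0.5256 -0.3142  0.073 ]
  dark [62  0  8  7 26] [398.7692  77.6923] [ 0.55  -0.378  0.073]
  dark [ 25  23  25  26 499] [370.8597 109.4269] [ 0.5032 -0.3627  0.073 ]
top pred [457.457  215.4871] [436.9686 226.0713]
  dark [ 12   1  30  29 288] [446.2917 192.0556] [ 0.5657 -0.3401  0.073 ]
  dark [64 18  6 11 29] [489.3448 203.6897] [ 0.5272 -0.4469  0.073 ]
  dark [ 0 21  5  8 26] [423.5769 204.8077] [ 0.5361 -0.2774  0.073 ]
  dark [31 31 11 11 88] [458.2841 215.7955] [ 0.5012 -0.3629  0.073 ]
  dark [10 41 10  9 61] [436.2295 224.7213] [ 0.4821 -0.3037  0.073 ]
  dark [ 0 42 14 26 95] [427.5474 236.0842] [ 0.4545 -0.2781  0.073 ]
  dark [ 23  47  30  23 174] [456.8276 238.2414] [ 0.4438 -0.3516  0.073 ]
  dark [ 59  54  11  16 118] [487.2712 242.6525] [ 0.4272 -0.4271  0.073 ]
41.6083
```

Run:
```python
from h import *
np.set_printoptions(precision=4,suppress=True)
B=np.array([.5025,-.363,.073]); a=d2(-25)
Rt=RC*R.from_euler('y',a)*R.from_euler('x',np.pi); o=Rt.as_euler('xyz')
T=B-Rt.apply([-.016,0,0])
def F():
    v=[]
    for _ in range(5): v.append(get_wrist_force()); dwell(.02)
    return np.mean(v,0)
movep(T+[0,0,.10],o)
servo_line(T+[0,0,.010],o,feed=.15); dwell(.2)
f0=F(); print(f0)
for dz in np.arange(.006,-.0101,-.001):
    servo_line(T+[0,0,dz],o,feed=.03); f=F()-f0; print(round(dz,3),f.round(1),round(get_eef_pos()[2]-T[2],4))
    if f[2]>22: break
print(get_time())
```

```text
[ 0.19    0.3302 -0.2022]
0.006 [-0.1 -0.2 -0.2] 0.0059
0.005 [-0.6 -0.3  0.3] 0.005
0.004 [-0.  -0.3  1.3] 0.0041
0.003 [-0.1  0.1  2.1] 0.003
0.002 [ 0.2 -0.1  3.2] 0.002
0.001 [-0.5 -0.5  3.6] 0.001
0.0 [-0.  -0.4  3.8] 0.0
-0.001 [-0.2 -0.4  4.5] -0.001
-0.002 [-0.9  0.2  6.6] -0.0019
-0.003 [-3.5  1.1 15. ] -0.0024
-0.004 [-7.   2.3 24.9] -0.0028
46.9667
```

Both presses show the same profile: a soft spring over about 6 mm reaching about 5 N, then a hard stop. So the button bottomed out fully. I'll retreat, check the cover is still open and hand in.

Run:
```python
from h import *
np.set_printoptions(precision=4,suppress=True)
p=np.array(get_eef_pos()); servo_line(p+[-.01,0,.10],feed=.15)
movep([.40,-.34,.27],OC)
P=camera_params("wrist"); im=capture("wrist")
m=(im[85:140,340:400].max(2)<75).astype(np.uint8); k,l,st,ce=cv2.connectedComponentsWithStats(m,connectivity=4)
print([(st[i,4],ce[i]+[340,85]) for i in range(1,k) if st[i,4]>200])
prev=cv2.cvtColor(cv2.imread("pics/wrist10.png"),cv2.COLOR_BGR2RGB); print("diff",np.abs(prev[:200].astype(int)-im[:200]).mean())
S=capture("side"); prev=cv2.imread("pics/side7.png")[...,::-1]; d=np.abs(prev.astype(int)-S).max(2)>60
print("bin diff px",d[130:200,190:300].sum(), "bowl diff",d[155:215,295:370].sum())
print(get_time(),get_wrist_force()); print(finish_job())
```

```text
[(np.int32(498), array([371.6908, 110.012 ]))]
diff 4.2467734375
bin diff px 2221 bowl diff 3134
48.5 [-0.4007  0.1135  0.0806]
the job is handed in; nothing more can be done
None
```

Job handed in at about 48.5 s: at least six pieces tipped into the bowl with no spill seen, scoop laid back in the bin and released, cover left open, and the start button pressed to its stop, judged from the force profile; I viewed 11 pictures, one over the limit of 10.

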